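Load the engraver's power cell

TASK

Load the bigger of the two collared power cells into the wide, sprung well of the white battery dock: set it in upright, foot on the spring contact, then press its top down until both side catches snap over its collar and it stays down by itself. Leave the slimmer cell standing where it is.

Things in the scene. Friction and masses are not known exactly. Their poses are not given: they have to be found in the camera images.
- power_cell: Bigger cell, loose, upright, about 120 g. Round, on one axis: aluminium body 27 mm in diameter, 55 mm high (lowest 11 mm tapered to a foot 17.5 mm wide); black collar 45 mm in diameter, from 55 to 59 mm above the foot; grey grip 26 mm in diameter, from 59 to 89 mm, brass disc on top. Origin: centre of the foot, z along the axis towards the grip.
- slim_cell: Slimmer cell, not wanted, loose, upright and shaped alike: body 20 mm in diameter and 45 mm high, collar 29 mm, grip 18 mm in diameter; total height 73 mm. Origin: centre of the foot, z up.
- well (a point): Centre of the wide well's mouth (37 mm in diameter, flared to 53 at the top) in the top of the fixed white dock (110 x 170 x 60 mm high); z up, y along its long side. The dock's other hole (26 mm, 87 mm off along -y) is plain. Two sprung steel catches at its -y and +y sides rise 25 mm above the mouth, noses 18.5 mm from the axis. A cell set on the contact has its foot 34 mm below this point, its top 55 mm above.
- contact (a joint): Travel of the spring contact in the well, m. 0: up (a cell's weight does not sink it). Pressing the cell 16 mm down makes its collar spread the catches, which snap over the collar's upper face; takes 8 to 16 N in all. About 0.0155: cell held by the catches. 0.020: stop. The spring alone pushes with 3 N at 0, 6 N at the stop.
Not all that is in view belongs to the job. Leave any blue or red look-alike of the power_cell alone. Leave any green look-alike of the part that bears well alone.

How it is judged (in metres and radians):
At the end, for the whole second after the job is handed in: The bigger cell stands in the wide well, upright within 10 degrees, its foot within 10 mm of the well's axis and at least 45 mm below the mouth, the spring contact pushed down by more than 12 mm, held by the catches alone and at rest (horizontal distance between power_cell and well below 0.01 m and angle between power_cell's own z axis and vertical below 0.17 rad and z of power_cell in the frame of well below -0.045 m and value of joint contact above 0.012 m and linear speed of power_cell below 0.02 m/s); the robot touches nothing.
It fails at once if the slimmer cell is moved by more than 30 mm or knocked over (distance of slim_cell from where it was at the start of the episode above 0.03 m or angle between slim_cell's own z axis and vertical above 0.5 rad).
It also fails if it takes over 46 s, if anything falls off the work surface, if the arm or the gripper's body presses on something with over 40 N, if the wrist force passes 120 N, or if a joint passes its speed limit or range.

ROBOT

A 7-joint arm with a two-finger parallel gripper is mounted at the origin on the work surface. World frame = base frame: x ahead of the robot, y to its left, z up, the work surface at z = 0. Lengths are in mm, angles in rad, forces in N, time in s.
With the tool pointing down it reaches from about 425 to 925 mm from the base axis. Payload 6.8 kg.
Tool frame: the origin (TCP) lies on the centre line of the jaws, within the pads' length; the fingertips stand 22 mm ahead of it and the grasp point (between the pads) lies 3 mm ahead of it (tip_extent is the distance from the TCP to the fingertips, in mm); z points along the fingers, y is the line along which they close (so a half turn about z gives the same grasp; the last joint's range is limited). The gripper opens to 85 mm and grips with 20 to 120 N. Pads are 22 mm wide; open, the fingers measure 114 mm over their backs; the gripper's body (76 mm by 85 mm) begins 54 mm behind the grasp point. The pads swing forward as they close: fully open they stand 13 mm farther back than shut.
Start: joints at [-1.352, 0.477, 0.022, 1.555, -0.011, 1.109, -0.083], TCP at [216.681, 639.293, 253.308] pointing down, gripper open.
Joint ranges: [-2.96, 2.96], [-0.34, 2.1], [-1.41, 1.46], [0.24, 2.44], [-1.37, 4.51], [0.17, 1.92], [-2.96, 2.96]. Speed limits (rad/s): [2.39, 2.39, 3.14, 3.14, 3.14, 3.14, 3.14].

INTERFACE

Orientations are given as [roll, pitch, yaw] about the fixed x, y, z axes, in that order (R = Rz(yaw) Ry(pitch) Rx(roll)).
In Python, from bench import read_state, camera, camera_model, close_job, cut_out, mark_of, tip_extent gives the robot as it stands. The module is installed in compiled form; this text tells all that it offers.
- The arm moves only by the shell command python3 -m creep 'ROWS' [OPENING] [FORCE]. ROWS is JSON, a list of rows, each a list of 6 numbers: the shift along the world's x, y, z in m, then the turn, a rotation vector about the world's x, y, z in degrees. In form: [[dx, dy, dz, rx, ry, rz], ...]. A call has 1 to 8 rows; each row is the pose to reach, as a shift and turn from the pose commanded when the call began; what a row does not reach only later rows make up. A row lasts 1/8 s, in which the tool goes at most 62.5 mm and 10.7 degrees, less where a joint would pass 70% of its speed; a pose out of reach is approached as far as the arm can. A call with a gripper value outside its range is refused whole. OPENING is the gripper command: -1 is fully open, 1 is shut, values between are in proportion, set as the call begins (- or left out, the last holds). The fingers move at their own pace and stop on an object; FORCE is the grip in N (left out, the last holds). Time passes only in rows, so rows that repeat a pose let the fingers close. It gives the time, the measured TCP pose, the force, the opening and the grip force at its end, in the units of the state.
- read_state(): the state, without advancing time (a new reading comes with each control period).
- camera(name): name is "side" or "top"; returns (picture, depth): 384x512x3 uint8, red, green, blue; 384x512 float32, mm along the optical axis (not along the pixel's ray), 0 where there is no reading.
- camera_model(name): a dict with "fx", "fy", "cx", "cy" (pixels), "extrinsics" (4x4, takes a point from camera to world coordinates). Camera axes: x right, y down, z forward; pixel columns grow to the right and rows downward; lengths in mm; the calibration is good to about 2 mm. A picture is of the moment at which its call begins. camera_model takes no time and is no camera call.
- close_job(): hands the job in; it is judged then, once.
Trained networks look in the newest picture that a camera, given by its name, has taken for a name from the list of things; names that differ only in an ending like _2 or _b are one class to them, and where a whole thing is asked for, a point or a joint stands for the part that bears it (a point fixed in the world has none). Each returns a list of dicts, best first, with "score" (0 to 1); they miss things now and then, are a little off and sometimes report something else, mostly with a low value. They report only what shows in the picture. A call takes as long as a camera call. They do not tell look-alikes from the thing itself.
- cut_out(label, camera): "mask" (384x512 bool, what is visible of it).
- mark_of(label, camera): "at" ([x, y, z] in mm, in world coordinates, good to about 4 mm: a listed point, or the origin of a listed thing).
The state is a dict: "clock": time; "joints": joint angles; "qvel": joint speeds; "joint_efforts": joint torques, N m; "position": TCP position; "tcp_rot": TCP orientation; "force": force on the tool from outside, world axes, zero at the start; "torque": the same for the moment, N m; "grip_width": finger opening in mm; "finger_force": force on a finger pad.
Only numpy, scipy, OpenCV 4.12 (cv2) and the standard library are available. Lean on these libraries where they do the work, as an engineer would, in place of code of your own. Each camera call takes 0.05 s, during which the arm holds its last target. There are 200 camera calls.

## Working session

There is one attempt and no reset: what is moved stays moved. The work goes in short steps, Python scripts to look and compute and a shell command to move; the robot and the scene stay as the last step left them, time stands still between calls to the robot, and variables do not carry over. Pictures are saved under pics/ and viewed, at most 10 in all, crops included, and the job is handed in when it is done.

```bash
mkdir -p pics
python3 - <<'E'
from bench import *
import cv2,numpy as np
for c in("top","side"):
    p,d=camera(c); cv2.imwrite(f"pics/{c}0.png",cv2.resize(p[:,:,::-1],(768,576)))
    for l in("power_cell","slim_cell","well"):
        print(c,l,[(round(m["score"],2),np.round(m["at"])) for m in mark_of(l,c)])
s=read_state();print(s)
print(tip_extent)
E
```

```text
top power_cell [(0.75, array([454., 107.,   3.])), (0.68, array([534.,  44.,   1.])), (0.64, array([348.,  80.,  -2.]))]
top slim_cell [(0.59, array([428., 249.,  -2.]))]
top well [(0.7, array([282., 259.,  62.])), (0.67, array([520., -92.,  61.])), (0.64, array([ 323., -109.,   61.]))]
side power_cell [(0.94, array([533.,  50.,   1.])), (0.87, array([344.,  82.,   2.])), (0.56, array([453., 105.,  -3.])), (0.23, array([429., 251.,  -1.]))]
side slim_cell [(0.76, array([428., 251.,   0.]))]
side well [(0.9, array([520., -91.,  62.])), (0.78, array([ 320., -102.,   63.])), (0.64, array([283., 263.,  64.]))]
{'clock': 0.4, 'joints': array([-1.35212245,  0.47712156,  0.02240806,  1.55551666, -0.01151254,
        1.10933396, -0.0831043 ]), 'qvel': array([ 0.00100645, -0.00218961, -0.00085082, -0.00139551, -0.00057063,
        0.00030926,  0.00175816]), 'joint_efforts': array([-2.39446570e-03, -5.95628822e+01,  1.60342924e+00, -2.81117821e+01,
        1.23203316e-02,  3.84708401e-03, -3.88094770e-05]), 'position': array([216.65117944, 639.22497556, 253.1771366 ]), 'tcp_rot': array([-3.14134131e+00,  3.48952074e-06,  2.81477942e+00]), 'force': array([-0.23711376, -0.34365677,  0.46400231]), 'torque': array([0.0210027 , 0.04160366, 0.00647151]), 'finger_force': 0.0, 'grip_width': 85.47075259888362}
22.0
```

View pics/top0.png

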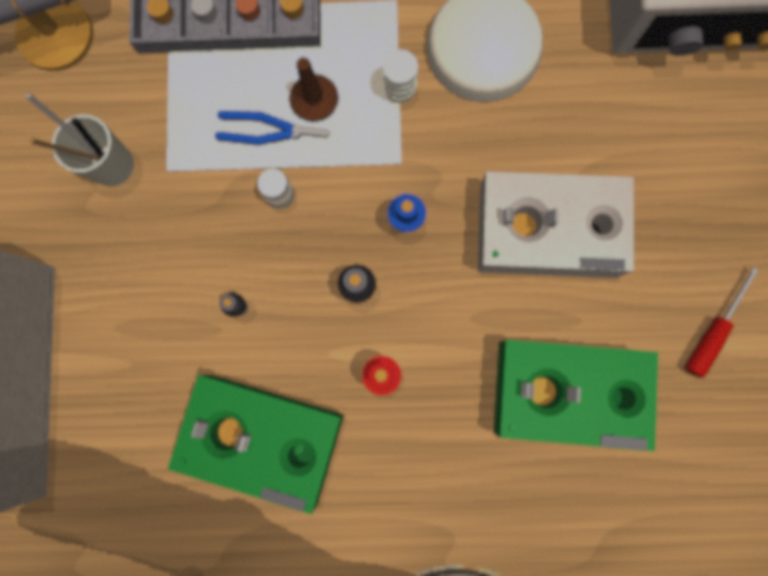

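View pics/side0.png

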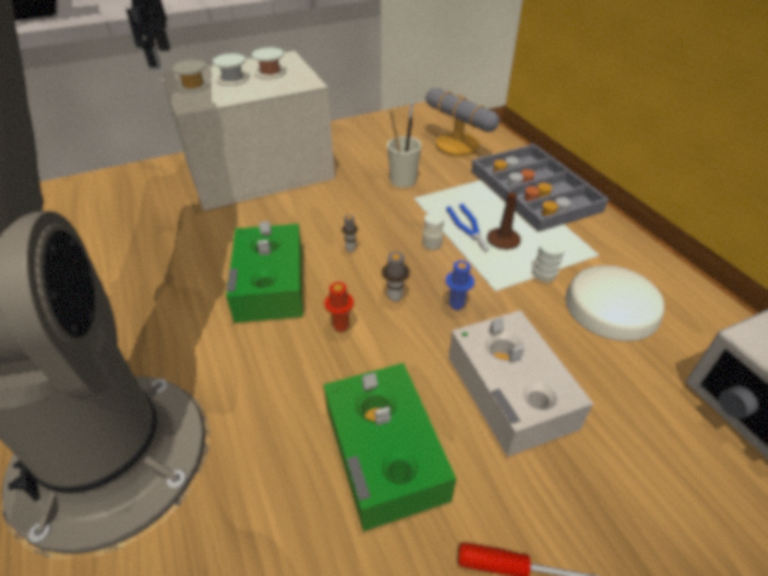

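Candidates in the enlarged top view are the black-collared grey cell at (356,282), blue at (406,212) and red at (381,375). The first matches the description: black collar, grey grip, and larger than the slim cell at (232,303). The white dock is at (558,222), and its wide well with catches is at (527,222). Next I'll crop to confirm and refine from depth.

```bash
cat > h.py <<'E'
from bench import *
import cv2,numpy as np
def cloud(c):
    p,d=camera(c);m=camera_model(c);v,u=np.mgrid[:384,:512]
    P=np.stack([(u-m["cx"])*d/m["fx"],(v-m["cy"])*d/m["fy"],d],-1)
    E=np.array(m["extrinsics"]);W=P@E[:3,:3].T+E[:3,3];W[d==0]=np.nan
    return p,W
def near(W,xy,r,z0,z1):
    return (np.hypot(W[...,0]-xy[0],W[...,1]-xy[1])<r)&(W[...,2]>z0)&(W[...,2]<z1)
E
python3 - <<'E'
from h import *
for c in("top","side"):
    p,W=cloud(c)
    cv2.imwrite(f"pics/c_{c}.png",cv2.resize(p[120:220,200:440,::-1],(768,320),interpolation=2)) if c=="top" else 0
    k=near(W,(454,106),30,80,96);print(c,"celltop",k.sum(),np.nanmedian(W[k],0).round(1),W[k].min(0).round(1),W[k].max(0).round(1))
    k=near(W,(454,106),32,52,63);print("collar",k.sum(),cv2.minEnclosingCircle(W[k][:,:2].astype(np.float32)))
    k=near(W,(500,-130),150,56,64);x=W[k][:,:2].astype(np.float32);print("dock",k.sum(),cv2.minAreaRect(x))
    k=near(W,(520,-92),45,70,95);x=W[k]
    for s in(-1,1):
        q=x[(x[:,1]+92)*s>0];print("catch",len(q),q.mean(0).round(1),q.min(0).round(1),q.max(0).round(1))
E
```

```text
top celltop 196 [451.  105.5  87.3] [438.8  92.3  81.7] [464.7 117.4  90.8]
collar 309 ((451.3613586425781, 105.20818328857422), 22.51129150390625)
dock 6158 ((462.1500244140625, -125.29031372070312), (170.268310546875, 222.62818908691406), 86.09232330322266)
catch 87 [ 517.7 -117.6   78.6] [ 509.9 -124.6   70.2] [ 526.7 -112.5   86. ]
catch 78 [521.5 -69.   78.2] [513.6 -76.   70. ] [530.3 -63.6  87.8]
side celltop 94 [449.  101.4  87.5] [437.1  90.8  80.2] [462.9 116.6  89.9]
collar 132 ((449.69384765625, 103.4674072265625), 22.674436569213867)
dock 4029 ((461.37640380859375, -126.42025756835938), (171.7596435546875, 222.15541076660156), 86.18346405029297)
catch 64 [ 516.  -122.4   77.4] [ 508.5 -127.1   70.1] [ 525.3 -113.4   85.7]
catch 72 [519.9 -72.3  78.1] [511.9 -77.1  70.3] [529.2 -64.1  86.2]
```

View pics/c_top.png

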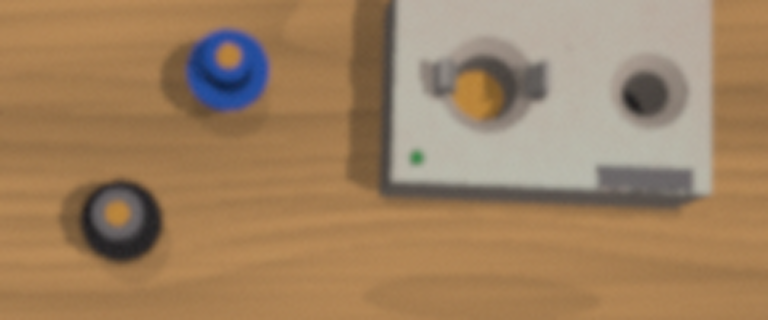

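The crop confirms it: the black-collared grey cell is at crop (121,220), and the white dock's wide well is at (483,85). The cell is near (451,105), the well near (519.5,-93), and the dock is yawed about -4°. I'm staying high for the traverse because of the box on the left, and turning the tool so it closes along the dock's x.

```bash
python3 -m creep '[[0,0,0.04,0,0,-5],[0.024,-0.054,0.05,0,0,-15],[0.047,-0.107,0.05,0,0,-25],[0.07,-0.16,0.05,0,0,-35],[0.094,-0.214,0.05,0,0,-45],[0.117,-0.267,0.05,0,0,-55],[0.141,-0.32,0.05,0,0,-65],[0.164,-0.374,0.05,0,0,-75.5]]' -1 60
python3 -m creep '[[0.023,-0.053,0,0,0,0],[0.047,-0.107,-0.02,0,0,0],[0.07,-0.16,-0.05,0,0,0],[0.07,-0.16,-0.1,0,0,0],[0.07,-0.16,-0.12,0,0,0],[0.07,-0.16,-0.12,0,0,0]]'
```

```text
clock: 1.5
position: [381.3, 263.6, 303.7]
tcp_rot: [3.141, -0.001, 1.491]
force: [0.6, 0.3, 0.2]
grip_width: 85.5
finger_force: 0.0
clock: 2.25
position: [449.8, 104.8, 182.3]
tcp_rot: [-3.139, 0.002, 1.497]
force: [0.4, -0.2, -0.8]
grip_width: 85.3
finger_force: 0.0
```

```bash
python3 -m creep '[[0.001,0,-0.05,0,0,0],[0.001,0,-0.08,0,0,0],[0.001,0,-0.096,0,0,0],[0.001,0,-0.096,0,0,0]]'
python3 -m creep '[[0,0,0,0,0,0],[0,0,0,0,0,0],[0,0,0,0,0,0],[0,0,0,0,0,0],[0,0,0,0,0,0],[0,0,0,0,0,0],[0,0,0,0,0,0],[0,0,0,0,0,0]]' 1 60
```

```text
clock: 2.75
position: [451.9, 105.5, 87.5]
tcp_rot: [-3.141, -0.0, 1.497]
force: [-0.2, -0.6, -0.5]
grip_width: 85.4
finger_force: 0.0
clock: 3.75
position: [452.0, 105.5, 88.0]
tcp_rot: [3.141, -0.001, 1.497]
force: [-0.8, 0.7, 6.8]
grip_width: 24.2
finger_force: 58.4
```

Run:
```python
from h import *
s=read_state();print(s["position"],s["grip_width"],s["finger_force"])
p,W=cloud("side");cv2.imwrite("pics/g1.png",cv2.resize(p[110:310,160:420,::-1],(780,600),interpolation=2))
```

```text
[452.02847172 105.53758808  88.01233122] 24.206616760019422 58.41517210006714
```

View pics/g1.png

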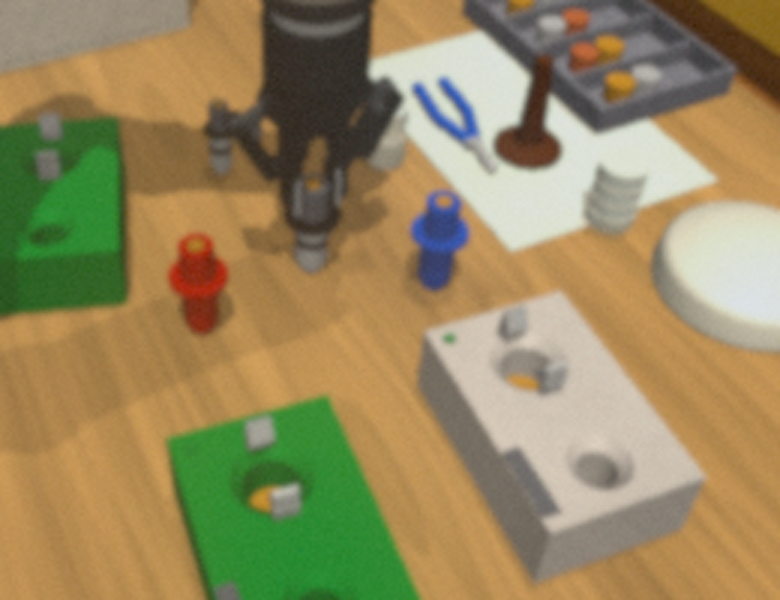

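The cell is gripped by its grey grip at crop (314,195), standing upright. Next I lift it and carry it above the well.

```bash
python3 -m creep '[[0,0,0.02,0,0,0],[0,0,0.07,0,0,0],[0,0,0.12,0,0,0],[0.015,-0.045,0.13,0,0,0],[0.03,-0.09,0.13,0,0,0],[0.047,-0.14,0.13,0,0,0],[0.063,-0.185,0.13,0,0,0],[0.0675,-0.1985,0.13,0,0,0]]'
python3 -m creep '[[0,0,0,0,0,0],[0,0,0,0,0,0],[0,0,-0.01,0,0,0],[0,0,-0.01,0,0,0]]' - 100
python3 - <<'E'
from h import *
for c in("side","top"):
    p,W=cloud(c)
    o=slice(110,310),slice(200,460)
    cv2.imwrite(f"pics/a_{c}.png",cv2.resize(p[o][...,::-1],(780,600),interpolation=2))
    k=near(W,(520,-93),40,118,185)
    for z in(120,130,140,150,160,170,178):
        q=W[near(W,(520,-93),24,z-4,z+4)]
        if len(q)>3: print(c,z,len(q),q.min(0).round(),q.max(0).round())
    for m in mark_of("power_cell",c)+mark_of("well",c): print(c,round(m["score"],2),np.round(m["at"]))
E
```

```text
clock: 4.8
position: [519.3, -96.6, 217.5]
tcp_rot: [3.141, 0.001, 1.492]
force: [0.3, -0.4, -1.6]
grip_width: 23.9
finger_force: 59.1
clock: 5.3
position: [518.4, -92.0, 206.3]
tcp_rot: [-3.14, -0.0, 1.499]
force: [-1.0, 0.1, -0.9]
grip_width: 23.1
finger_force: 98.2
side 120 9 [ 507. -103.  119.] [517. -94. 123.]
side 130 33 [ 504. -107.  126.] [526. -86. 134.]
side 140 45 [ 504. -106.  136.] [527. -87. 144.]
side 150 48 [ 504. -107.  146.] [526. -82. 154.]
side 160 40 [ 504. -107.  156.] [522. -90. 164.]
side 170 10 [ 496. -115.  172.] [531. -89. 174.]
side 178 166 [ 496. -115.  174.] [538. -76. 182.]
side 0.78 [516. -94. 117.]
side 0.77 [346.  83.   0.]
side 0.64 [536.  49.   2.]
side 0.95 [519. -93.  60.]
side 0.91 [ 321. -102.   66.]
side 0.88 [288. 260.  65.]
top 130 15 [506. -95. 129.] [523. -80. 133.]
top 140 19 [506. -94. 136.] [517. -79. 142.]
top 170 4 [498. -90. 173.] [508. -74. 174.]
top 178 206 [497. -90. 174.] [540. -70. 182.]
top 0.82 [519. -89. 121.]
top 0.77 [349.  80.   3.]
top 0.75 [532.  43.  -1.]
top 0.85 [524. -91.  60.]
top 0.84 [ 321. -110.   62.]
top 0.84 [283. 260.  62.]
```

View pics/a_side.png

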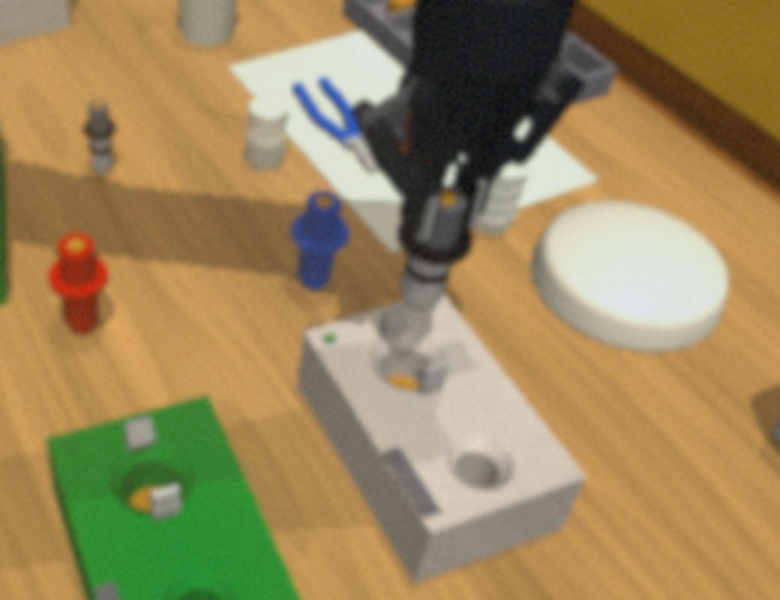

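The cell hangs upright over the wide well: cell at crop (430,260), well at (405,375). Now I lower it and watch the force.

```bash
python3 -m creep '[[0.0015,-0.0007,-0.02,0,0,0],[0.0015,-0.0007,-0.03,0,0,0],[0.0015,-0.0007,-0.04,0,0,0],[0.0015,-0.0007,-0.05,0,0,0],[0.0015,-0.0007,-0.05,0,0,0]]'
python3 -m creep '[[0,0,-0.01,0,0,0],[0,0,-0.02,0,0,0],[0,0,-0.03,0,0,0],[0,0,-0.035,0,0,0],[0,0,-0.035,0,0,0]]'
```

```text
clock: 6.22
position: [520.2, -93.9, 156.6]
tcp_rot: [-3.14, 0.0, 1.497]
force: [0.4, -1.0, -2.0]
grip_width: 23.0
finger_force: 98.2
clock: 6.85
position: [520.4, -94.0, 121.9]
tcp_rot: [-3.141, 0.0, 1.497]
force: [0.5, 0.5, -0.3]
grip_width: 22.9
finger_force: 98.2
```

```bash
python3 -m creep '[[0,0.001,-0.005,0,0,0],[0,0.001,-0.01,0,0,0],[0,0.001,-0.014,0,0,0],[0,0.001,-0.014,0,0,0]]'
python3 -m creep '[[0,0,-0.004,0,0,0],[0,0,-0.008,0,0,0],[0,0,-0.01,0,0,0],[0,0,-0.01,0,0,0]]'
```

```text
clock: 7.35
position: [521.1, -92.9, 108.3]
tcp_rot: [3.141, -0.0, 1.497]
force: [-0.1, -0.7, 2.4]
grip_width: 22.5
finger_force: 98.9
clock: 7.85
position: [521.1, -92.9, 98.5]
tcp_rot: [3.141, -0.0, 1.497]
force: [0.2, -0.7, 4.5]
grip_width: 23.2
finger_force: 99.2
```

```bash
python3 -m creep '[[0,0,-0.001,0,0,0],[0,0,-0.002,0,0,0],[0,0,-0.002,0,0,0]]'; python3 -m creep '[[0,0,-0.001,0,0,0],[0,0,-0.002,0,0,0],[0,0,-0.002,0,0,0]]'
```

```text
clock: 8.22
position: [521.1, -92.9, 96.4]
tcp_rot: [3.141, 0.0, 1.497]
force: [1.1, -0.6, 4.1]
grip_width: 22.7
finger_force: 99.2
clock: 8.6
position: [521.0, -92.9, 94.4]
tcp_rot: [3.141, 0.0, 1.497]
force: [2.1, 0.9, 4.8]
grip_width: 22.9
finger_force: 99.2
```

```bash
python3 -m creep '[[0,0,-0.001,0,0,0],[0,0,-0.002,0,0,0],[0,0,-0.002,0,0,0]]'
python3 - <<'E'
from h import *
p,W=cloud("side")
cv2.imwrite("pics/b_side.png",cv2.resize(p[180:270,300:400,::-1],(660,594),interpolation=2))
for m in mark_of("power_cell","side"): print(round(m["score"],2),np.round(m["at"]))
E
```

```text
clock: 8.98
position: [521.3, -93.2, 94.0]
tcp_rot: [3.14, -0.001, 1.496]
force: [-3.3, 1.3, 22.9]
grip_width: 23.1
finger_force: 101.7
0.85 [532.  49.   4.]
0.83 [345.  82.   1.]
0.67 [518. -97.   5.]
```

View pics/b_side.png

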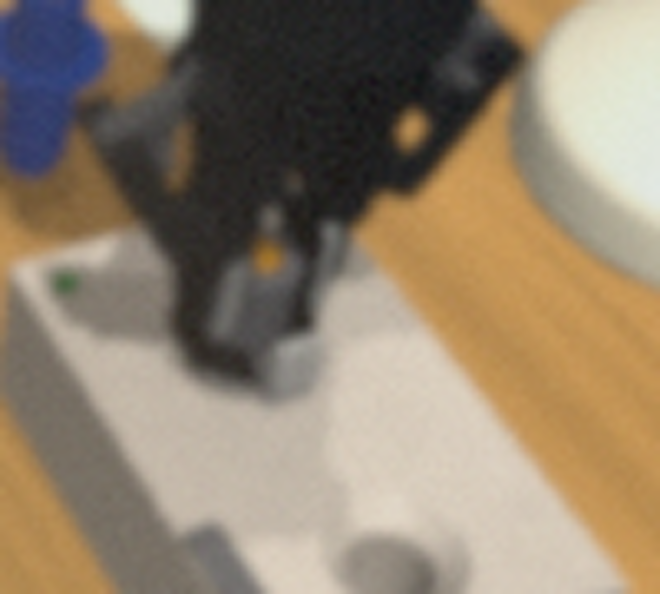

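The hard stop came at TCP z 94, as predicted. The collar sits low, with the catch nose over it at crop (290,365). I'll relieve the pressure, release and retreat.

```bash
python3 -m creep '[[0,0,0.002,0,0,0],[0,0,0.005,0,0,0],[0,0,0.005,0,0,0]]'; python3 -m creep '[[0,0,0,0,0,0],[0,0,0,0,0,0],[0,0,0,0,0,0],[0,0,0,0,0,0],[0,0,0,0,0,0],[0,0,0,0,0,0],[0,0,0,0,0,0]]' -1; python3 -m creep '[[0,0,0.02,0,0,0],[0,0,0.06,0,0,0],[0,0,0.11,0,0,0],[-0.04,0.03,0.14,0,0,0],[-0.09,0.06,0.14,0,0,0],[-0.09,0.1,0.14,0,0,0],[-0.09,0.14,0.14,0,0,0],[-0.09,0.14,0.14,0,0,0]]'
python3 - <<'E'
from h import *
for c in("side","top"):
    p,W=cloud(c)
    if c=="side": cv2.imwrite("pics/e_side.png",cv2.resize(p[180:290,290:400,::-1],(600,600),interpolation=2))
    q=W[near(W,(520,-93),14,88,130)];print(c,len(q),np.median(q,0).round(1),q.max(0).round(1))
    for l in("power_cell","slim_cell"):
        for m in mark_of(l,c): print(l,round(m["score"],2),np.round(m["at"]))
E
```

```text
clock: 9.45
position: [521.0, -92.9, 97.5]
tcp_rot: [3.141, 0.0, 1.497]
force: [2.8, 0.9, 3.5]
grip_width: 22.9
finger_force: 99.2
clock: 10.32
position: [520.7, -92.9, 97.3]
tcp_rot: [3.142, 0.0, 1.497]
force: [0.5, -0.3, -0.3]
grip_width: 85.4
finger_force: 0.0
clock: 11.32
position: [430.6, 50.0, 237.5]
tcp_rot: [3.141, -0.001, 1.503]
force: [0.5, -0.6, 0.8]
grip_width: 85.5
finger_force: 0.0
side 143 [517.5 -96.2  98.2] [533.2 -81.1 101.9]
power_cell 0.77 [348.  78.   1.]
power_cell 0.74 [532.  47.   2.]
power_cell 0.57 [518. -96.   8.]
slim_cell 0.74 [429. 252.  -0.]
  return _methods._mean(a, axis=axis, dtype=dtype,
  ret = um.true_divide(
Traceback (most recent call last):
ValueError: zero-size array to reduction operation maximum which has no identity
```

View pics/e_side.png

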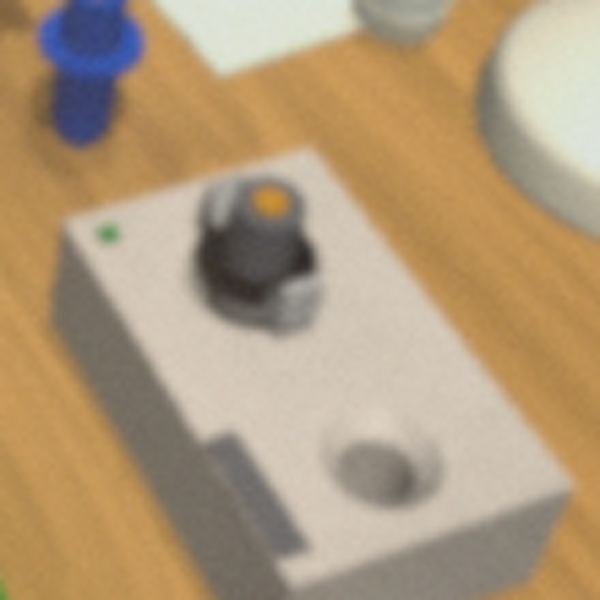

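The cell stands upright at crop (262,245), with both catches, at (220,200) and (297,300), over its collar. Its top is at about z 99, which is the held height. The slim cell hasn't moved and the gripper is clear.

```bash
python3 -c "
from bench import *
print(close_job())"
```

```text
the job is handed in; nothing more can be done
None
```

The bigger cell is pressed into the white dock's wide well and held down by both catches, the slim cell is where it stood, and the job was handed in at about 11.5 s; no verdict was returned.

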